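Turn the half-moon tub to the front of the modelling turntable

ROBOT

A 6-joint arm with a two-finger parallel gripper is mounted at the origin on the work surface. World frame = base frame: x ahead of the robot, y to its left, z up, the work surface at z = 0. Lengths are in m, angles in rad, forces in N, time in s.
With the tool pointing down it reaches from about 0.375 to 0.9 m from the base axis. Payload 3.1 kg.
Tool frame: the origin (TCP) lies at the very end of the fingers, on their centre line; the grasp point (between the pads) lies 19 mm behind it; x points along the fingers, y is the direction in which the jaws open and shut, and the axes are right-handed (so a half turn about x gives the same grasp; the last joint's range is limited). The gripper opens to 87 mm and grips with 3 to 60 N. Pads are 19 mm wide; open, the fingers measure 117 mm over their backs; the gripper's body (75 mm by 190 mm) begins 51 mm behind the grasp point.
Start: joints at [-1.29, 0.527, 1.433, -0, 1.181, -0.178], TCP at [0.277, -0.56, 0.223] pointing down, gripper open.
Joint ranges: [-3.08, 3.08], [-0.75, 2.2], [0.22, 2.44], [-1.43, 4.57], [0, 2.65], [-2.85, 2.85]. Speed limits (rad/s): [2.79, 2.79, 3.14, 3.14, 3.14, 3.14].

INTERFACE

Orientations are given as a unit quaternion [x, y, z, w].
In Python, from rig import robot gives the robot as it stands.
- The arm moves only by the tool carry_out, never from a script. Its argument "commands" is a list that holds one entry, the list of rows, each a list of 5 numbers: the opening, from 0 (shut) to 1 (fully open), then the shift along the tool's x, y, z in mm, then the turn about the tool's x in degrees. In form: [[[hand, x, y, z, twist], ...]]. A call has 1 to 8 rows; each row shifts and turns the pose as measured when the row begins, along the tool's axes as they then stand; what a row does not reach is not made up. A row lasts 1/12 s, in which the tool goes at most 41.7 mm and 7.16 degrees, less where a joint would pass 70% of its speed; a pose out of reach is approached as far as the arm can. A call with a gripper value outside its range is refused whole. The fingers move at their own pace and stop on an object; "force" is the grip in N (left out, the last holds). Time passes only in rows, so rows that do not move let the fingers close. It gives the time, the measured TCP pose, the force and the opening at its end, in the units of the state.
- robot.get_obs(): the state, without advancing time (a new reading comes with each control period).
- robot.camera(name): name is "scene" or "top" or "wrist"; returns the picture (480x640x3 uint8, red, green, blue); there is no depth.
- robot.camera_model(name): a dict with "fx", "fy", "cx", "cy" (pixels), "k1" (the pictures are not rectified: a ray, as slopes to the right and down, at radius r is drawn at 1 + k1 r^2 times it, then the intrinsics apply), "R" (3x3) and "t" (3): a world point X has camera coordinates R X + t. Camera axes: x right, y down, z forward; pixel columns grow to the right and rows downward; lengths in m; the calibration is good to about 2 mm. A picture is of the moment at which its call begins: read the wrist's pose just before it. camera_model takes no time and is no camera call; for the wrist camera it gives the pose at the moment of the call.
- robot.hand_in(): hands the job in, once; it reports no verdict.
The state is a dict: "time": time; "q": joint angles; "joint_velocities": joint speeds; "joint_torque": joint torques, N m; "position": TCP position; "tool_rot": TCP orientation; "ft_force": force on the tool from outside, world axes, zero at the start; "moment": the same for the moment, N m; "grip_width": finger opening in m.
Only numpy, scipy, OpenCV 4.12 (cv2) and the standard library are available. Lean on these libraries where they do the work, as an engineer would, in place of code of your own. Each camera call takes 0.05 s, during which the arm holds its last target. There are 200 camera calls.

TASK

Four white plastic parts stand on the small turntable on the cutting mat: push the lugs on its rim round with a fingertip until the half-moon tub is at the front, centred on the line of the flat black arrow that sticks out from under the disc. Push the turntable gently and do not grip it; do not touch or lift any of the parts that ride on it, and leave everything standing around it where it is. When the tub is at the front and the turntable is still, take the hand clear.

Things in the scene. Friction and masses are not known exactly. Their poses are not given: they have to be found in the camera images.
- stand: Black foot of the turntable, fixed, 170 mm across, 22 mm high, with a flat black arrow (10 mm high, head 54 mm wide) lying on the mat and sticking out from under the disc at the FRONT, its point 200 mm from the axis. Origin: on the turntable's axis at table height, z up. The arrow points along the foot's own -x axis: this is the front line. Turned up to 0.5 rad either way from start to start.
- disc (a joint): Angle of the grey disc about the vertical axis, rad, growing counter-clockwise seen from above, no stops either way. Disc 220 mm in diameter, top 60 mm and underside 42 mm above the table. At value q its lugs point at q + k*60 degrees from the foot's +x axis. A sideways push of 1 to 2 N on a lug turns it; friction stops it as soon as the push ends.
- lug (a point): Middle of the free length of one of the six equal straight push lugs on the disc's rim (the one at angle q from the foot's +x), at mid height. Each lug is 12 mm wide, sticks out from 110 to 150 mm from the axis and spans 42 to 60 mm above the table; they stand 60 degrees apart. Under them is free room down to the table and the arrow.
- hub (a point): Centre of the disc's top face, on the turntable's axis, 60 mm above the table.
- tub_center (a point): The half-moon (D-shaped) open tub of white plastic, loose on the disc about 60 mm from the axis: flat wall 56 mm long, curved wall of radius 28 mm, 30 mm high, 40 g. Point: centroid of the half-moon (12 mm from the flat wall), half-way up. It must stand at the front; which way its flat wall faces does not matter. It rides round with the disc; must not be touched itself.
- pot_center (a point): Round open pot of white plastic on the disc, 48 mm across, 30 mm high; point on its axis, half-way up. Loose; rides round with the disc; must not be touched itself.
- tray_center (a point): Square open tray of white plastic on the disc, 42 x 42 mm, 28 mm high; point at its centre, half-way up. Loose; rides round with the disc; must not be touched itself.
- angle_center (a point): L-shaped angle piece of white plastic on the disc, 36 x 36 mm foot with one 30 mm high upright flange; point above the middle of its foot, 15 mm above the disc. Loose; rides round with the disc; must not be touched itself.
- glue: White glue bottle, 36 mm across, 85 mm high; origin at the centre of its underside. Loose; to be left where it stands.
- jar: Small jar, 38 mm across, 45 mm high; origin at the centre of its underside. Loose; to be left where it stands.
- driver: Screwdriver lying on the mat, 150 mm long; origin under its middle, x along it. Loose; to be left where it stands.
- brush: Brush lying on the mat, 160 mm long; origin under its middle, x along it. Loose; to be left where it stands.
- ruler: Steel ruler lying flat, 150 x 26 x 4 mm; origin at the centre of its underside, x along it. Loose; to be left where it stands.
- sander: Cork sanding block, 70 x 35 x 24 mm; origin at the centre of its underside, x along its length. Loose; to be left where it stands.
- scrap: Curved piece of broken white plastic standing on its edge, about 55 mm long, 26 mm high; origin beside it on the mat, within its curve. Loose; to be left where it stands.

How it is judged:
By the outcome, as a careful person would: the job done as asked, in the order asked, and still so for the second after the job is handed in, with the robot touching nothing.
It also fails if it takes over 56 s, if anything falls off the work surface, if the arm or the gripper's body presses on something with over 40 N, if the wrist force passes 120 N, or if a joint passes its speed limit or range.

## Working session

There is one attempt and no reset: what is moved stays moved. The work goes in short steps, Python scripts to look and compute and a tool call to move; the robot and the scene stay as the last step left them, time stands still between calls to the robot, and variables do not carry over. Pictures are saved under pics/ and viewed, on a budget of 10 in all, crops included, one or two more only if the job needs it, and the job is handed in when it is done.

Besides the shell and the picture viewer there is one more tool, called after "Call:" as name([rows], argument=value, ...), one row to a line, values as JSON. carry_out: Moves the arm, as the interface text tells. Its arguments: {"type":"object","properties":{"commands":{"type":"array"},"force":{"type":"number"}},"required":["commands"]}

```bash
mkdir -p pics
cat > h.py <<'E'
import numpy as np, cv2
from rig import robot
def px2w(m,u,v,z):
    d=np.array([(u-m['cx'])/m['fx'],(v-m['cy'])/m['fy']]); p=d.copy()
    for _ in range(20): p=d/(1+m['k1']*(p@p))
    R=np.array(m['R']);t=np.array(m['t']); c=-R.T@t; r=R.T@np.array([p[0],p[1],1])
    return c+r*(z-c[2])/r[2]
def w2px(m,X):
    c=np.array(m['R'])@np.array(X)+np.array(m['t']); p=c[:2]/c[2]; p=p*(1+m['k1']*(p@p))
    return np.array([p[0]*m['fx']+m['cx'],p[1]*m['fy']+m['cy']])
def snap(name,f):
    im=robot.camera(name); cv2.imwrite('pics/'+f,im[:,:,::-1]); return im
E
python3 - <<'E'
from h import *
snap('top','top1.png');snap('scene','scene1.png')
o=robot.get_obs();print(o['time'],o['position'],o['tool_rot'],o['grip_width'])
for n in('top','scene'):
  m=robot.camera_model(n);print(n,m, -np.array(m['R']).T@np.array(m['t']))
E
```

```text
0.1 [ 0.27719518 -0.5594196   0.22167499] [-0.68847359 -0.16182069  0.68853346 -0.16043643] 0.08715681098381377
top {'fx': 461.823033998259, 'fy': 461.823033998259, 'cx': 315.0122917567621, 'cy': 231.73255379911433, 'k1': -0.1202049692702161, 'R': array([[ 0.01546368, -0.99983296,  0.00974295],
       [-0.98362948, -0.01696127, -0.17940278],
       [ 0.17953806, -0.00680922, -0.98372746]]), 't': array([0.05373178, 0.57858076, 0.86968682])} [0.41213632 0.06945816 0.95881029]
scene {'fx': 509.1983709954077, 'fy': 509.1983709954077, 'cx': 320.5587046850823, 'cy': 232.3262879578389, 'k1': -0.03567518130109998, 'R': array([[ 0.67866576,  0.73444116,  0.00299544],
       [ 0.59035181, -0.54308359, -0.59711385],
       [-0.43691821,  0.40700909, -0.80215091]]), 't': array([-0.42754153, -0.26020925,  1.16486977])} [ 0.95272562 -0.30142386  0.78030748]
```

View pics/top1.png

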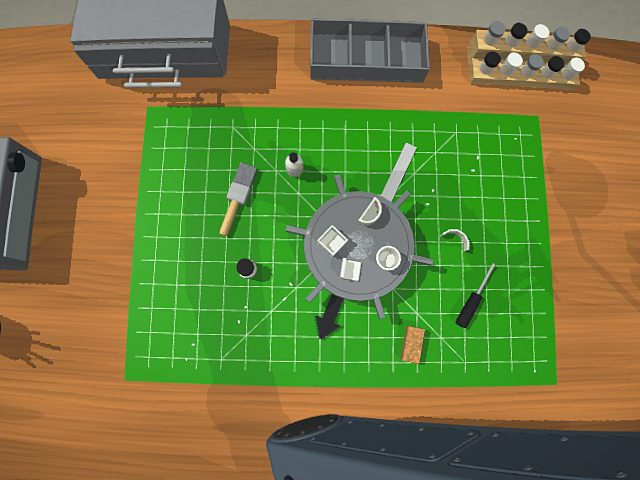

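View pics/scene1.png

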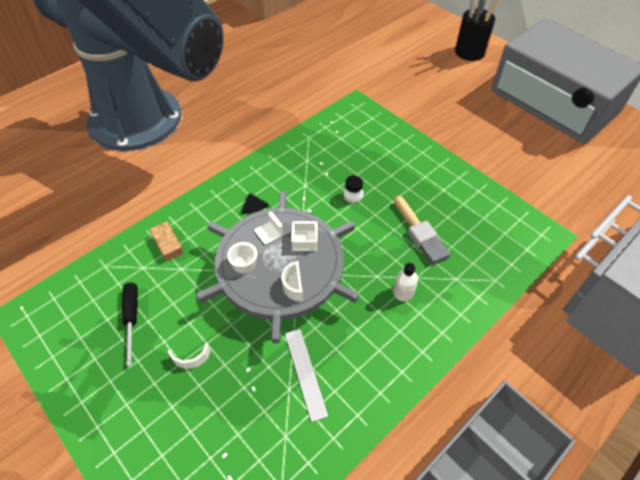

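The top view shows the disc near (359,245), the tub near (371,211), the arrow tip near (321,337), and lug ends at (287,230), (338,177), (407,194), (431,262), (381,316) and (309,299). The ruler lies just behind the disc. I'll take an enlarged crop for exact pixels.

Run:
```python
import cv2
a=cv2.imread('pics/top1.png')[165:345,280:440]
cv2.imwrite('pics/crop1.png',cv2.resize(a,None,fx=3.333,fy=3.333,interpolation=cv2.INTER_CUBIC))
```

```text
(no output)
```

View pics/crop1.png

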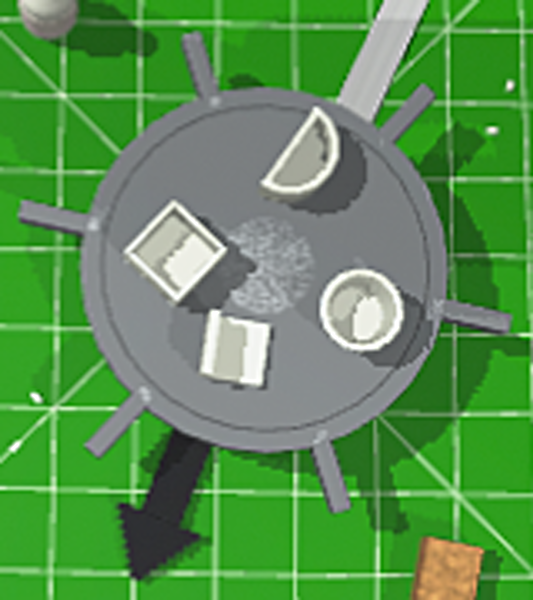

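```bash
cat > m.py <<'E'
from h import *
m=robot.camera_model('top')
P=lambda u,v,z:px2w(m,280+(u+.5)/3.333-.5,165+(v+.5)/3.333-.5,z)[:2]
L=np.array([P(*p,.06) for p in [(193,36),(428,90),(510,322),(340,510),(94,450),(20,210)]])
C=L.mean(0);print('hub',C,'r',np.linalg.norm(L-C,axis=1))
deg=lambda d:np.degrees(np.arctan2(d[1],d[0]))
print('lug angles',[round(deg(l-C),1) for l in L])
t=P(135,580,.01);print('tip',t,np.linalg.norm(t-C),'front',deg(t-C))
a,b,c=P(318,108,.09),P(263,185,.09),P(336,172,.09)
f=(a+b)/2; n=np.array([-(b-a)[1],(b-a)[0]]);n/=np.linalg.norm(n); n*=np.sign(n@(c-f))
T=f+.012*n;print('flat',np.linalg.norm(a-b),'tub',T,np.linalg.norm(T-C),deg(T-C))
print('turn',(deg(t-C)-deg(T-C)+180)%360-180)
E
python3 m.py
python3 - <<'E'
import sys;sys.path.insert(0,'.')
from h import *
from scipy.spatial.transform import Rotation as R
print(R.from_quat(robot.get_obs()['tool_rot']).as_matrix().round(3))
m=robot.camera_model('top')
for n,u,v,z in [('sander',413,344,.024),('jar',246,267,.045),('glue',293,157,.085),('scrap',458,240,.02),('drv',478,296,.01),('ruler end',412,147,.004)]:print(n,px2w(m,u,v,z).round(3))
E
```

```text
hub [ 0.55195791 -0.02439218] r [0.14766729 0.14842624 0.14914791 0.14853761 0.14778686 0.14927066]
lug angles [np.float64(17.2), np.float64(-42.2), np.float64(-102.0), np.float64(-163.0), np.float64(137.7), np.float64(77.8)]
tip [0.36629063 0.04913203] 0.199695144857507 front 158.39644301358604
flat 0.05668064941312858 tub [ 0.61121841 -0.04606095] 0.06309787469642775 -20.085085817432663
turn 178.4815288310187
[[-0.001  0.444 -0.896]
 [ 0.002 -0.896 -0.444]
 [-1.    -0.002 -0.   ]]
sander [ 0.358 -0.136  0.024]
jar [0.505 0.199 0.045]
glue [0.722 0.11  0.085]
scrap [ 0.571 -0.236  0.02 ]
drv [ 0.455 -0.278  0.01 ]
ruler end [ 0.78  -0.148  0.004]
```

Geometry checks out: lug radius is 148 to 149 mm against 150, arrow 200 mm, flat wall 57 mm, tub 63 mm from the axis. The disc needs about +178.5° (CCW). I'll push the lug at -102° round the far side. First I'll square the tool so that y is world -Y and z is world -X, then shut the hand and approach.

Call:
carry_out([
  [[0, 0, 0, 0, 6.6], [0, 0, 0, 0, 6.6], [0, 0, 0, 0, 6.6], [0, 0, 0, 0, 6.6], [0, 0, -30, -14, 0], [0, 0, -35, -16, 0], [0, 0, -35, -16, 0], [0, 0, -35, -16, 0]],
])

```text
time: 0.77
position: [0.3399, -0.4288, 0.217]
tool_rot: [-0.706, 0.012, 0.708, 0.014]
ft_force: [0.4, -0.4, 0.0]
grip_width: 0.0415
```

Call:
carry_out([
  [[0, 0, -35, -16, 0], [0, 0, -35, -16, 0], [0, 0, -35, -16, 0], [0, 0, -35, -16, 0], [0, 0, -35, -16, 0], [0, 0, -35, -16, 0], [0, 0, -30, -14, 0], [0, 0, 0, 0, 0]],
])

```text
time: 1.43
position: [0.4618, -0.1738, 0.2151]
tool_rot: [-0.705, 0.009, 0.709, 0.016]
ft_force: [-0.4, -0.1, 0.3]
grip_width: 0.0007
```

Run:
```python
from h import *
from scipy.spatial.transform import Rotation as R
o=robot.get_obs();print(o['time'],o['position'],o['q'],o['grip_width']);print(R.from_quat(o['tool_rot']).as_matrix().round(3))
```

```text
1.4333 [ 0.46176212 -0.17380825  0.2151463 ] [-0.59004526  0.36577165  1.7576084   0.00574457  1.02945571  1.01310691] 0.000737418896426572
[[-0.007 -0.035 -0.999]
 [ 0.01  -0.999  0.035]
 [-1.    -0.01   0.007]]
```

Call:
carry_out([
  [[0, 0, -36, -11, 0], [0, 35, 0, 0, 0], [0, 35, 0, 0, 0], [0, 35, 0, 0, 0], [0, 35, 0, 0, 0], [0, 25, 0, 0, 0], [0, 6, 0, 0, 0], [0, 0, 0, 0, 0]],
])

```text
time: 2.1
position: [0.479, -0.1378, 0.0404]
tool_rot: [0.708, -0.008, -0.706, -0.01]
ft_force: [-0.1, -0.1, 0.5]
grip_width: 0.0005
```

```bash
cat > plan.py <<'E'
# rows for an arc: python3 plan.py start_from_current step_deg
from h import *
from scipy.spatial.transform import Rotation as R
import sys
o=robot.get_obs();M=R.from_quat(o['tool_rot']).as_matrix();p=o['position'];C=np.array([.552,-.0244])
d=p[:2]-C;a=np.arctan2(d[1],d[0]);print('t',o['time'],p,'ang',np.degrees(a),'r',np.hypot(*d),'f',o['ft_force'])
step=np.radians(float(sys.argv[1]));n=int(sys.argv[2]);q=p.copy()
for i in range(1,n+1):
    t=np.array([*(C+.138*np.array([np.cos(a+step*i),np.sin(a+step*i)])),.041])
    print((M.T@(t-q)*1000).round(1));q=t
E
python3 plan.py 3.5 16
python3 - <<'E'
from h import *
snap('top','top2.png')
E
```

```text
t 2.1 [ 0.47895702 -0.13780023  0.04035525] ang -122.78626142611503 r 0.13488842816516444 f [-0.1064541  -0.05186092  0.46326067]
[-0.6  6.8 -5.7]
[ 0.   3.7 -7.6]
[ 0.   3.2 -7.8]
[ 0.   2.8 -8. ]
[ 0.   2.3 -8.1]
[ 0.   1.8 -8.2]
[ 0.   1.3 -8.3]
[ 0.   0.7 -8.4]
[ 0.   0.2 -8.4]
[ 0.  -0.3 -8.4]
[ 0.  -0.8 -8.4]
[ 0.  -1.3 -8.3]
[ 0.  -1.8 -8.2]
[ 0.  -2.3 -8.1]
[ 0.  -2.8 -7.9]
[ 0.  -3.3 -7.8]
```

View pics/top2.png

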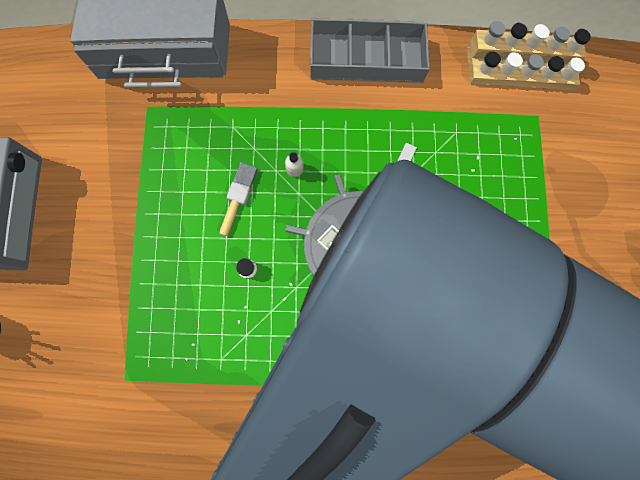

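The arm hides most of the disc, and the visible lugs have not moved. I'll start the push.

Call:
carry_out([
  [[0, 0, 6.5, -5.5, 0], [0, 0, 3, -6, 0], [0, 0, 2.5, -6, 0], [0, 0, 2, -6, 0], [0, 0, 2, -6, 0], [0, 0, 1.5, -6.5, 0], [0, 0, 1, -6.5, 0], [0, 0, 0.7, -6.5, 0]],
])

```text
time: 2.82
position: [0.5349, -0.1633, 0.0491]
tool_rot: [0.712, -0.011, -0.702, -0.009]
ft_force: [-1.6, 0.8, -0.2]
grip_width: 0.0002
```

```bash
python3 plan.py 3.0 16
```

```text
t 2.8167 [ 0.5348619  -0.16334077  0.04908357] ang -97.03181628802909 r 0.13999375400882375 f [-1.60018564  0.84409838 -0.23426433]
[ 8.2 -1.5 -7.3]
[ 0.1  0.1 -7.2]
[ 0.1 -0.3 -7.2]
[ 0.1 -0.6 -7.2]
[ 0.1 -1.  -7.2]
[ 0.1 -1.4 -7.1]
[ 0.1 -1.8 -7. ]
[ 0.1 -2.1 -6.9]
[ 0.1 -2.5 -6.8]
[ 0.1 -2.8 -6.6]
[ 0.1 -3.2 -6.5]
[ 0.1 -3.5 -6.3]
[ 0.1 -3.8 -6.1]
[ 0.1 -4.1 -5.9]
[ 0.1 -4.5 -5.7]
[ 0.1 -4.7 -5.4]
```

Call:
carry_out([
  [[0, 5, -1, -7, 0], [0, 4, 0, -7, 0], [0, 2, -0.3, -7, 0], [0, 1, -0.6, -7, 0], [0, 1, -1, -7, 0], [0, 1, -1.4, -7, 0], [0, 1, -1.8, -7, 0], [0, 1, -2.1, -7, 0]],
])

```text
time: 3.48
position: [0.5972, -0.1559, 0.0316]
tool_rot: [0.711, -0.01, -0.703, -0.009]
ft_force: [-0.7, -0.0, 0.4]
grip_width: 0.0006
```

```bash
python3 plan.py 3.0 16
```

```text
t 3.4833 [ 0.59724278 -0.15593188  0.03161045] ang -71.01841268009917 r 0.1390954499414132 f [-0.72449812 -0.03114676  0.36885888]
[-9.3 -3.7 -6.4]
[ 0.1 -3.1 -6.5]
[ 0.1 -3.4 -6.4]
[ 0.1 -3.7 -6.2]
[ 0.1 -4.  -6. ]
[ 0.1 -4.3 -5.8]
[ 0.1 -4.6 -5.5]
[ 0.1 -4.9 -5.3]
[ 0.  -5.2 -5. ]
[ 0.  -5.5 -4.7]
[ 0.  -5.7 -4.4]
[ 0.  -5.9 -4.1]
[ 0.  -6.1 -3.8]
[ 0.  -6.3 -3.5]
[ 0.  -6.5 -3.2]
[ 0.  -6.7 -2.8]
```

Call:
carry_out([
  [[0, -4, -3.7, -6.4, 0], [0, -4, -3, -6.5, 0], [0, -1, -3.4, -6.4, 0], [0, 0, -3.7, -6.2, 0], [0, 0, -4, -6, 0], [0, 0, -4.3, -5.8, 0], [0, 0, -4.6, -5.5, 0], [0, 0, -4.9, -5.3, 0]],
])

```text
time: 4.15
position: [0.6514, -0.1223, 0.0421]
tool_rot: [0.711, -0.01, -0.703, -0.008]
ft_force: [-0.8, -1.0, -1.4]
grip_width: 0.0004
```

```bash
python3 plan.py 3.0 16
```

```text
t 4.15 [ 0.65135691 -0.1222555   0.04206759] ang -44.563806419245545 r 0.13945427064149485 f [-0.77619426 -1.04357687 -1.35599132]
[ 1.1 -6.4 -3.7]
[ 0.  -5.6 -4.5]
[ 0.  -5.9 -4.2]
[ 0.  -6.1 -3.9]
[ 0.  -6.3 -3.6]
[ 0.  -6.5 -3.2]
[ 0.  -6.6 -2.9]
[ 0.  -6.8 -2.5]
[ 0.  -6.9 -2.2]
[ 0.  -7.  -1.8]
[-0.  -7.1 -1.4]
[-0.  -7.1 -1.1]
[-0.  -7.2 -0.7]
[-0.  -7.2 -0.3]
[-0.  -7.2  0.1]
[-0.  -7.2  0.4]
```

Call:
carry_out([
  [[0, 1, -6.2, -3.7, 0], [0, 0, -5.6, -4.5, 0], [0, 0, -5.9, -4.2, 0], [0, 0, -6.1, -3.9, 0], [0, 0, -6.3, -3.6, 0], [0, 0, -6.5, -3.2, 0], [0, 0, -6.6, -2.9, 0], [0, 0, -6.8, -2.5, 0]],
])

```text
time: 4.82
position: [0.6849, -0.0679, 0.041]
tool_rot: [0.711, -0.01, -0.703, -0.008]
ft_force: [-0.7, -0.7, 0.4]
grip_width: 0.0007
```

```bash
python3 plan.py 3.0 16
```

```text
t 4.8167 [ 0.68491564 -0.06789292  0.04100012] ang -18.11923328134731 r 0.13985064014212562 f [-0.67922656 -0.72286767  0.42209142]
[-0.  -7.5 -0.1]
[-0.  -7.1 -1.5]
[-0.  -7.1 -1.1]
[-0.  -7.2 -0.8]
[-0.  -7.2 -0.4]
[-0.  -7.2 -0. ]
[-0.  -7.2  0.4]
[-0.  -7.2  0.7]
[-0.  -7.1  1.1]
[-0.  -7.1  1.5]
[-0.  -7.   1.9]
[-0.  -6.9  2.2]
[-0.1 -6.8  2.6]
[-0.1 -6.6  2.9]
[-0.1 -6.4  3.3]
[-0.1 -6.3  3.6]
```

Call:
carry_out([
  [[0, 0, -7.2, -0.5, 0], [0, 0, -7.1, -1.5, 0], [0, 0, -7.1, -1.1, 0], [0, 0, -7.2, -0.8, 0], [0, 0, -7.2, -0.4, 0], [0, 0, -7.2, 0, 0], [0, 0, -7.2, 0.4, 0], [0, 0, -7.2, 0.7, 0]],
])

```text
time: 5.48
position: [0.6909, -0.0047, 0.0411]
tool_rot: [0.712, -0.01, -0.702, -0.008]
ft_force: [-0.6, -0.7, -0.0]
grip_width: 0.0004
```

```bash
python3 plan.py 3.0 16
```

```text
t 5.4833 [ 0.69088163 -0.0046828   0.04107013] ang 8.08035190352366 r 0.14027428724652302 f [-0.62096442 -0.70558444 -0.03338632]
[-0.  -6.7  3.6]
[-0.1 -7.   1.8]
[-0.1 -6.9  2.1]
[-0.1 -6.8  2.5]
[-0.1 -6.6  2.8]
[-0.1 -6.5  3.2]
[-0.1 -6.3  3.5]
[-0.1 -6.1  3.8]
[-0.1 -5.9  4.1]
[-0.1 -5.7  4.5]
[-0.1 -5.4  4.7]
[-0.1 -5.2  5. ]
[-0.1 -4.9  5.3]
[-0.1 -4.6  5.5]
[-0.1 -4.3  5.8]
[-0.1 -4.   6. ]
```

Call:
carry_out([
  [[0, 0, -6.7, 3.4, 0], [0, 0, -7, 1.8, 0], [0, 0, -6.9, 2.1, 0], [0, 0, -6.8, 2.5, 0], [0, 0, -6.6, 2.8, 0], [0, 0, -6.5, 3.2, 0], [0, 0, -6.3, 3.5, 0], [0, 0, -6.1, 3.8, 0]],
])

```text
time: 6.15
position: [0.6679, 0.0547, 0.041]
tool_rot: [0.713, -0.011, -0.701, -0.008]
ft_force: [-0.3, -0.6, -0.4]
grip_width: 0.0008
```

```bash
python3 plan.py 3.0 16
```

```text
t 6.15 [0.66793706 0.05472302 0.04095824] ang 34.31218145084085 r 0.14036329661016764 f [-0.33145948 -0.6448048  -0.37591573]
[-0.2 -4.4  6.3]
[-0.1 -5.5  4.7]
[-0.1 -5.3  5. ]
[-0.1 -5.   5.2]
[-0.1 -4.7  5.5]
[-0.1 -4.4  5.7]
[-0.1 -4.1  5.9]
[-0.1 -3.8  6.1]
[-0.1 -3.5  6.3]
[-0.1 -3.1  6.5]
[-0.1 -2.8  6.7]
[-0.1 -2.4  6.8]
[-0.1 -2.1  6.9]
[-0.1 -1.7  7. ]
[-0.1 -1.3  7.1]
[-0.1 -1.   7.2]
```

Call:
carry_out([
  [[0, 0, -4.6, 5.8, 0], [0, 0, -5.4, 4.8, 0], [0, 0, -5.2, 5, 0], [0, 0, -5, 5.2, 0], [0, 0, -4.7, 5.5, 0], [0, 0, -3, 4, 0], [0, 0, -1.5, 2, 0], [0, 0, 0, 0, 0]],
])

```text
time: 6.82
position: [0.6316, 0.0901, 0.0405]
tool_rot: [0.713, -0.01, -0.702, -0.007]
ft_force: [0.2, -0.8, 0.1]
grip_width: 0.0004
```

```bash
python3 plan.py 2.0 10
python3 - <<'E'
from h import *
snap('top','top3.png'); s=snap('scene','scene3.png')
a=cv2.imread('pics/top3.png')[150:350,270:450];b=cv2.imread('pics/scene3.png')[170:370,180:380]
cv2.imwrite('pics/c3.png',np.hstack([cv2.resize(a,(378,420)),cv2.resize(b,(420,420))]))
E
```

```text
t 6.8167 [0.63164963 0.09010087 0.04054244] ang 55.176572833438726 r 0.13947943839352248 f [ 0.17593969 -0.78178516  0.07912741]
[-0.5 -1.3  4.9]
[-0.1 -2.4  4.2]
[-0.1 -2.3  4.2]
[-0.1 -2.1  4.3]
[-0.1 -2.   4.4]
[-0.1 -1.8  4.5]
[-0.1 -1.7  4.5]
[-0.1 -1.5  4.6]
[-0.1 -1.4  4.6]
[-0.1 -1.2  4.7]
```

View pics/c3.png

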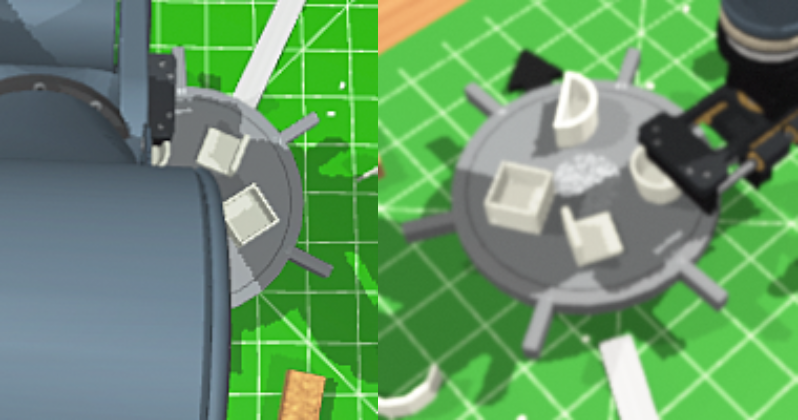

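The scene view shows the tub close to the arrow, with everything still standing and the gripper clear of the parts. I'll work out the lug angles from the scene crop: lug tips (95,90), (253,55), (28,231), (152,352), (345,300).

Run:
```python
from h import *
m=robot.camera_model('scene');C=np.array([.552,-.0244])
for u,v in [(95,90),(253,55),(28,231),(152,352),(345,300)]:
    p=px2w(m,180+u/2.1,170+v/2.1,.06)[:2]-C;print(np.hypot(*p),np.degrees(np.arctan2(p[1],p[0]))%60)
```

```text
0.14149490215264016 3.663485904975772
0.14163428937340297 3.676744045974786
0.1464018740863601 5.047056319945568
0.15105648247619696 4.374790586904517
0.15044567925365812 3.2117202634562867
```

About 12° remain. I'll push roughly 10° more, then back off and look.

Call:
carry_out([
  [[0, 0, -1.5, 4.7, 0], [0, 0, -2.4, 4.4, 0], [0, 0, -2.3, 4.4, 0], [0, 0, -2.1, 4.5, 0], [0, 0, -1.2, 3, 0], [0, 0, -0.5, 1, 0], [0, 0, 0, 0, 0]],
])

```text
time: 7.5
position: [0.6098, 0.1003, 0.0404]
tool_rot: [0.714, -0.011, -0.7, -0.008]
ft_force: [0.6, 0.1, 0.6]
grip_width: 0.0004
```

```bash
python3 plan.py 1.0 2
python3 - <<'E'
from h import *
snap('scene','scene4.png')
b=cv2.imread('pics/scene4.png')[180:350,190:370]
cv2.imwrite('pics/c4.png',cv2.resize(b,None,fx=3.5,fy=3.5,interpolation=cv2.INTER_CUBIC))
E
```

```text
t 7.5 [0.60980793 0.10027643 0.04037377] ang 65.12455711295155 r 0.13742622952420452 f [0.63690807 0.10211005 0.55200818]
[-0.7 -1.5  2. ]
[-0.  -0.9  2.2]
```

View pics/c4.png

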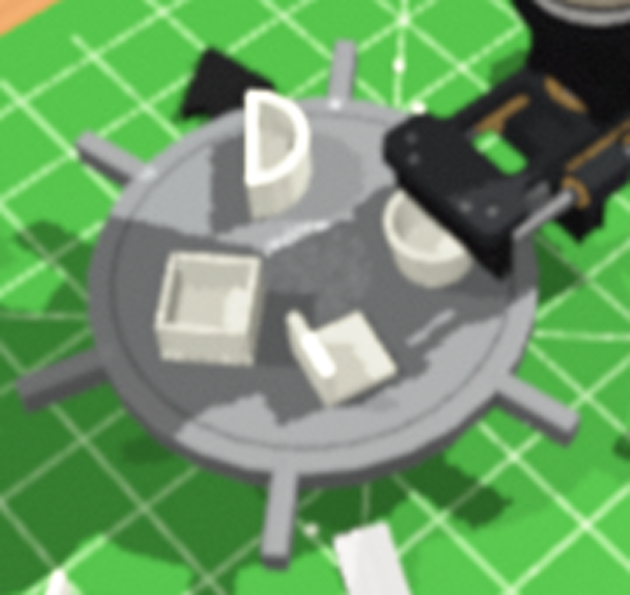

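The tub rim corners are at (260,97) and (258,183), with the curve apex at (307,142). The lug tips are at (84,146), (345,46), (22,392), (275,552) and (573,428).

Run:
```python
from h import *
m=robot.camera_model('scene');C=np.array([.552,-.0244])
P=lambda u,v,z:px2w(m,190+(u+.5)/3.5-.5,180+(v+.5)/3.5-.5,z)[:2]
deg=lambda d:np.degrees(np.arctan2(d[1],d[0]))
L=[P(*p,.06)-C for p in [(84,146),(345,46),(22,392),(275,552),(573,428)]]
print([(round(np.hypot(*p),3),round(deg(p)%60,1)) for p in L])
a,b,c=P(260,97,.09),P(258,183,.09),P(307,142,.09)
f=(a+b)/2; n=np.array([-(b-a)[1],(b-a)[0]]);n/=np.linalg.norm(n); n*=np.sign(n@(c-f))
T=f+.012*n;print(np.linalg.norm(a-b),T,np.linalg.norm(T-C),deg(T-C),'front 158.4')
```

```text
[(np.float64(0.144), np.float64(14.5)), (np.float64(0.146), np.float64(13.3)), (np.float64(0.148), np.float64(14.1)), (np.float64(0.147), np.float64(13.6)), (np.float64(0.15), np.float64(12.7))]
0.05382573375515154 [0.49769693 0.00469595] 0.06160679948529743 151.8172899328932 front 158.4
```

Lugs say about 2.5° remain and the tub says about 6°. I'll back off, lift, swing aside and check in the top view.

Call:
carry_out([
  [[0, 0, 5, -12, 0], [0, -15, 0, 0, 0], [0, -35, 0, 0, 0], [0, -35, 0, 0, 0], [0, -35, 0, 0, 0], [0, -35, 0, 0, 0], [0, 0, -35, 5, 0], [0, 0, -40, 5, 0]],
])

```text
time: 8.22
position: [0.6112, 0.1655, 0.1992]
tool_rot: [0.71, -0.015, -0.704, -0.012]
ft_force: [-0.3, 0.4, 0.2]
grip_width: 0.0003
```

Call:
carry_out([
  [[0, 0, -40, 10, 0], [0, 0, -40, 10, 0], [0, 0, -40, 10, 0], [0, 0, -40, 10, 0], [0, 0, -40, 10, 0], [0, 0, -40, 10, 0], [0, 0, -40, 10, 0], [0, 0, -10, 0, 0]],
])

```text
time: 8.88
position: [0.55, 0.4685, 0.2008]
tool_rot: [0.711, -0.014, -0.703, -0.015]
ft_force: [-0.4, -0.1, -0.5]
grip_width: 0.0004
```

```bash
python3 plan.py 1.0 1
python3 - <<'E'
from h import *
snap('top','top5.png')
a=cv2.imread('pics/top5.png')[165:345,280:440]
cv2.imwrite('pics/c5.png',cv2.resize(a,None,fx=3.333,fy=3.333,interpolation=cv2.INTER_CUBIC))
E
```

```text
t 8.8833 [0.54996912 0.46854631 0.20075482] ang 90.23604996430578 r 0.492950495500041 f [-0.41021952 -0.0575632  -0.53056241]
[159.4 355.  -11.6]
```

View pics/c5.png

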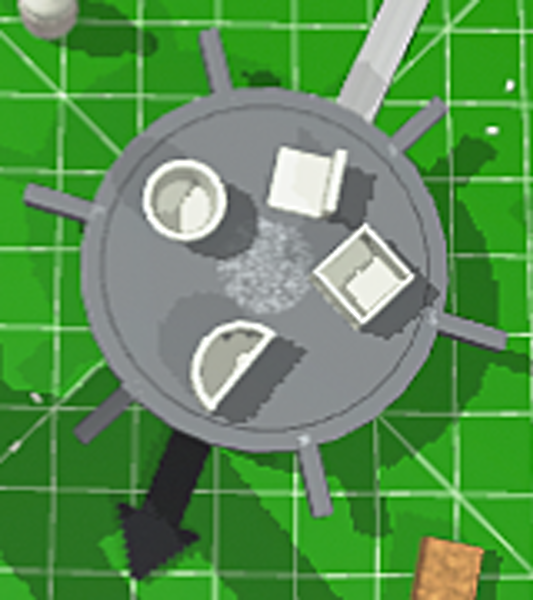

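The view is clear: tub rim corners (273,334) and (211,411), apex (208,346); lug tips (209,32), (440,103), (505,340), (322,515), (82,437), (27,190).

```bash
sed -i 's/^L=.*/L=np.array([P(*p,.06) for p in [(209,32),(440,103),(505,340),(322,515),(82,437),(27,190)]])/; s/^a,b,c=.*/a,b,c=P(273,334,.09),P(211,411,.09),P(208,346,.09)/' m.py; python3 m.py
```

```text
hub [ 0.5520581  -0.02437324] r [0.14764606 0.14763827 0.14863809 0.14880071 0.14750028 0.14858161]
lug angles [np.float64(13.3), np.float64(-46.3), np.float64(-106.4), np.float64(-167.2), np.float64(133.8), np.float64(73.0)]
tip [0.36629063 0.04913203] 0.19978132745309185 front 158.41207229267943
flat 0.05630381855877947 tub [0.49389796 0.00125939] 0.06355811708813582 156.215708216904
turn 2.1963640757754206
```

Both estimates agree: 2.2 to 2.7° left, which is about 6 mm at the lug. Going back for a small nudge.

Call:
carry_out([
  [[0, 0, 38, -9, 0], [0, 0, 39, -9, 0], [0, 0, 39, -9, 0], [0, 0, 39, -9, 0], [0, 0, 39, -9, 0], [0, 0, 39, -9, 0], [0, 0, 39, -9, 0], [0, 0, 39, -9, 0]],
])

```text
time: 9.6
position: [0.6086, 0.1525, 0.1976]
tool_rot: [0.71, -0.008, -0.704, -0.008]
ft_force: [1.0, 0.5, 0.4]
grip_width: 0.0004
```

Call:
carry_out([
  [[0, 0, 39, -9, 0], [0, 0, 20, -5, 0], [0, 0, 0, 0, 0]],
])

```text
time: 9.85
position: [0.6217, 0.0794, 0.1975]
tool_rot: [0.709, -0.013, -0.705, -0.011]
ft_force: [0.9, 0.2, 0.2]
grip_width: 0.0007
```

```bash
cat > to.py <<'E'
import sys
from h import *
from scipy.spatial.transform import Rotation as R
o=robot.get_obs();M=R.from_quat(o['tool_rot']).as_matrix();p=o['position']
t=np.array(list(map(float,sys.argv[1:4])));print(o['time'],p,(M.T@(t-p)*1000).round(1),o['ft_force'].round(2) if hasattr(o['ft_force'],'round') else o['ft_force'])
E
python3 to.py .627 .088 .2;python3 to.py .627 .088 .041
```

```text
9.85 [0.62173322 0.07944265 0.19754443] [-2.5 -8.7 -5. ] [0.93 0.23 0.17]
9.85 [0.62173322 0.07944265 0.19754443] [156.5  -9.3  -3.9] [0.93 0.23 0.17]
```

Call:
carry_out([
  [[0, 0, -9, -5, 0], [0, 35, 0, 0, 0], [0, 35, 0, 0, 0], [0, 35, 0, 0, 0], [0, 30, 0, 0, 0], [0, 18, 0, 0, 0], [0, 0, 0, 0, 0]],
])

```text
time: 10.43
position: [0.6328, 0.0929, 0.0429]
tool_rot: [0.713, -0.013, -0.701, -0.013]
ft_force: [-1.2, -0.4, -0.5]
grip_width: 0.0005
```

```bash
python3 to.py .6098 .1003 .041;python3 to.py .6044 .1027 .041
```

```text
10.4333 [0.63281453 0.09289849 0.04287214] [ 1.5 -6.5 23.3] [-1.21 -0.37 -0.52]
10.4333 [0.63281453 0.09289849 0.04287214] [ 1.4 -8.7 28.8] [-1.21 -0.37 -0.52]
```

Call:
carry_out([
  [[0, 1, -2, 6, 0], [0, 0, -2, 6, 0], [0, 0, -2, 6, 0], [0, 0, -1, 4, 0], [0, 0, -1, 3, 0], [0, 0, 0, 0, 0]],
])

```text
time: 10.93
position: [0.6074, 0.1077, 0.0459]
tool_rot: [0.715, -0.011, -0.699, -0.011]
ft_force: [-0.7, 0.2, -0.2]
grip_width: 0.0008
```

```bash
python3 to.py .6044 .1027 .041
```

```text
10.9333 [0.60735311 0.10767298 0.04591665] [4.8 5.1 2.9] [-0.73  0.15 -0.16]
```

Call:
carry_out([
  [[0, 2, 0.5, 1.5, 0], [0, 1, 0, 1, 0], [0, 0, 0, 0, 0]],
])

```text
time: 11.18
position: [0.6066, 0.1073, 0.0454]
tool_rot: [0.717, -0.011, -0.697, -0.011]
ft_force: [-0.4, -0.3, 0.1]
grip_width: 0.0005
```

```bash
python3 plan.py 1 1
```

```text
t 11.1833 [0.60663731 0.10727809 0.0454452 ] ang 67.46492589789213 r 0.14256351129937206 f [-0.3688536  -0.34415804  0.1457801 ]
[4.3 3.4 4. ]
```

By contact geometry the lug has moved about 2.2°. Retreating to check.

Call:
carry_out([
  [[0, 0, 5, -12, 0], [0, -15, 0, 0, 0], [0, -35, 0, 0, 0], [0, -35, 0, 0, 0], [0, -35, 0, 0, 0], [0, -35, 0, 0, 0], [0, 0, -35, 5, 0], [0, 0, -40, 5, 0]],
])

```text
time: 11.85
position: [0.6088, 0.169, 0.2053]
tool_rot: [0.715, -0.017, -0.699, -0.016]
ft_force: [0.3, 0.8, -0.7]
grip_width: 0.0002
```

Call:
carry_out([
  [[0, 0, -40, 10, 0], [0, 0, -40, 10, 0], [0, 0, -40, 10, 0], [0, 0, -40, 10, 0], [0, 0, -40, 10, 0], [0, 0, -40, 10, 0], [0, 0, -40, 10, 0], [0, 0, -10, 0, 0]],
])

```text
time: 12.52
position: [0.553, 0.4721, 0.207]
tool_rot: [0.717, -0.017, -0.696, -0.019]
ft_force: [0.3, 0.2, -0.1]
grip_width: 0.0008
```

Run:
```python
from h import *
snap('top','top6.png')
a=cv2.imread('pics/top6.png')[165:345,280:440]
cv2.imwrite('pics/c6.png',cv2.resize(a,None,fx=3.333,fy=3.333,interpolation=cv2.INTER_CUBIC))
```

```text
(no output)
```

View pics/c6.png

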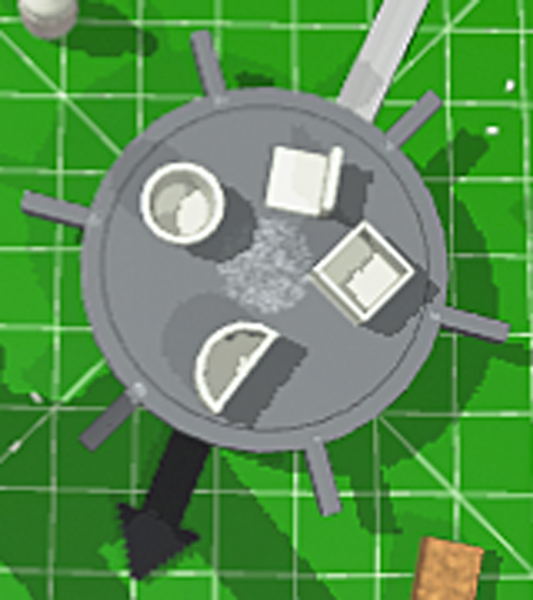

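The disc turned slightly: tub rim corners are now (278,336) and (217,412), apex about (213,347); lug tips (201,33), (434,96), (508,331), (332,514), (87,443), (23,199).

```bash
sed -i 's/^L=.*/L=np.array([P(*p,.06) for p in [(201,33),(434,96),(508,331),(332,514),(87,443),(23,199)]])/; s/^a,b,c=.*/a,b,c=P(277,335,.09),P(217,412,.09),P(213,347,.09)/' m.py; python3 m.py
```

```text
hub [ 0.55216816 -0.02437956] r [0.14802843 0.14805084 0.14911774 0.14969946 0.14787753 0.14920334]
lug angles [np.float64(15.2), np.float64(-44.2), np.float64(-104.2), np.float64(-165.0), np.float64(135.6), np.float64(75.3)]
tip [0.36629063 0.04913203] 0.19988600134151688 front 158.42199544618651
flat 0.05560393050934824 tub [ 0.4932277  -0.00145966] 0.0632400256583428 158.75066454914335
turn -0.3286691029568374
```

The tub is within about 0.3° of the front line. I'll do a quick check that nothing around it moved, then hand in.

Run:
```python
from h import *
a,b=[cv2.imread(f'pics/{n}.png').astype(int) for n in('top1','top6')]
for n,u,v in [('glue',293,165),('sander',413,344),('scrap',457,240),('driver',475,296),('ruler',405,160),('jar',246,267),('brush',238,198)]:
    s=np.s_[v-18:v+18,u-18:u+18];print(n,np.abs(a[s]-b[s]).mean().round(1))
print(robot.get_obs()['ft_force'],robot.hand_in())
```

```text
glue 7.7
sander 1.2
scrap 6.0
driver 4.8
ruler 4.0
jar 11.6
brush 12.4
the job is handed in; nothing more can be done
[-0.24838274  2.27216824 -0.27892327] None
```

I turned the disc about 178° counter-clockwise, so the half-moon tub now stands at the front. I pushed one lug with the shut fingertips, added a nudge of about 2°, then lifted the hand clear. The job was handed in at about 12.6 s of the 56 s allowed.

- **Tub position:** in the last top view the tub's centre is about 0.3° (0.4 mm) past the arrow line, 63 mm from the axis. The camera calibration is only good to about 2 mm. An earlier reading from the scene camera put the tub 6.6° short while the lugs said 2.5°. The clear top view then gave 2.2–2.7°, and I used that.
- **Forces:** the push forces I read were about 2 N or less. The hand was clear at the end; the final reading at hand-in showed 2.3 N on the sensor with the hand in free air, which I take to be arm settling or noise.
- **Parts on the disc:** I saw no sign of the hand touching them, and they kept their layout on the disc.
- **Things around it:** a rough before/after image comparison showed little change at the sander, ruler, driver and scrap. It showed more at the glue, jar and brush, probably from the arm's shadow or the arm itself. I didn't look at those three closely in the final picture, apart from the glue's foot, which sits where it was. The hand always stayed well above or away from all of them.

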